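Charge the vibratory tumbler with worn caliper parts

ROBOT

A 6-joint arm with a two-finger parallel gripper is mounted at the origin on the work surface. World frame = base frame: x ahead of the robot, y to its left, z up, the work surface at z = 0. Lengths are in m, angles in rad, forces in N, time in s.
With the tool pointing down it reaches from about 0.325 to 0.9 m from the base axis. Payload 6.1 kg.
Tool frame: the origin (TCP) lies at the very end of the fingers, on their centre line; the grasp point (between the pads) lies 19 mm behind it (hold_point_z is the z of the grasp point in the tool frame, in m); z points along the fingers, y is the direction in which the jaws open and shut (so a half turn about z gives the same grasp; the last joint's range is limited). The gripper opens to 85 mm and grips with 20 to 120 N. Pads are 22 mm wide; open, the fingers measure 114 mm over their backs; the gripper's body (76 mm by 85 mm) begins 54 mm behind the grasp point. The pads swing forward as they close: fully open they stand 13 mm farther back than shut.
Start: joints at [-1.229, 0.22, 1.526, -0, 1.395, -0.126], TCP at [0.282, -0.558, 0.231] pointing down, gripper open.
Joint ranges: [-2.98, 2.98], [-0.91, 2.08], [0.09, 2.57], [-1.24, 4.39], [0.2, 2.65], [-2.68, 2.68]. Speed limits (rad/s): [2.57, 2.57, 3.01, 3.14, 3.14, 3.14].

INTERFACE

Orientations are given as a rotation vector (axis times angle).
In Python, from workcell import goto, move_l, set_joints, let_go, grab, pause, inverse_kinematics, get_state, capture, get_calibration, IKError, close_job, hold_point_z gives the robot as it stands. The module is installed in compiled form; this text tells all that it offers. Calls block until the motion is done:
- goto(position, orientation): joint-space move of the TCP to a pose.
- move_l(position, speed=0.15, orientation=None, guard=None): straight line of the TCP; orientation=None keeps the orientation; speed is the mean speed in m/s. With guard (N) it stops when the force on the tool has changed by that much, and returns True; else False.
- set_joints(angles): joint-space move.
- let_go() and grab(): open the fingers fully, or close them until they stop; the grip force is fixed at half the most.
- pause(seconds).
- inverse_kinematics(position, orientation): joint angles nearest the present ones, or None.
- get_state(): the state.
- capture(name): name is "scene" or "top"; returns the picture (400x640x3 uint8, red, green, blue); there is no depth.
- get_calibration(name): a dict with "fx", "fy", "cx", "cy" (pixels), "rvec" (rotation vector, rad) and "tvec" (3), from world to camera coordinates, as OpenCV has them. Camera axes: x right, y down, z forward; pixel columns grow to the right and rows downward; lengths in m; the calibration is good to about 2 mm. A picture is of the moment at which its call begins. get_calibration takes no time and is no camera call.
A pose or a line that the arm cannot do raises IKError and nothing moves.
- close_job(): hands the job in, once; it reports no verdict.
The state is a dict: "time_s": time; "qpos": joint angles; "qvel": joint speeds; "effort": joint torques, N m; "tcp_pos": TCP position; "ee_rot": TCP orientation; "contact_force": force on the tool from outside, world axes, zero at the start; "ft_torque": the same for the moment, N m; "width": finger opening in m.
Only numpy, scipy, OpenCV 4.12 (cv2) and the standard library are available. Lean on these libraries where they do the work, as an engineer would, in place of code of your own. Each camera call takes 0.05 s, during which the arm holds its last target.

TASK

The tumbler was left switched on: first turn the black dial on its control box clockwise past its click to off, and only then load all the worn caliper parts that lie loose on the bench (brass fittings, chrome piston, steel backing plates, grey bracket) into the aluminium charge pan. Lift the pan by its red grip and tip the load into the green feed hopper (do not put parts in with the gripper; a part that ends up on the bench goes back in the pan and is tipped again). Once all the parts are in the hopper, turn the dial back counter-clockwise past its click to on and set the empty pan back flat on its rubber mat, leaving the other things on the bench where they are.

Things in the scene. Friction and masses are not known exactly. Their poses are not given: they have to be found in the camera images.
- pan: Open aluminium charge pan (0.35 kg), like a wide scoop: 200 mm wide (its x) by 156 mm long (its y), origin under the centre of its underside, z up. Floor 4 mm thick; 4 mm side walls and rear wall 40 mm high; inside width 192 mm, inside it reaches from y = -74 mm (rear wall) to y = +78 mm. The +y end is the pouring end and has no wall: only the last 25 mm of the floor ramp up at 14 degrees to a lip about 10 mm high. On the rear wall (-y end) stands a red upright grip.
- pan_grip (a point): Grip point of the pan's red upright grip block, at (0, -75, 72) mm in the pan's frame; axes parallel to the pan's. The block is 44 mm wide (x), 14 mm thick (y) and stands from 37 to 97 mm above the pan's underside: pinch it across its thickness, from above.
- mat: Fixed black rubber mat, 220 x 176 mm, 4 mm thick, the pan's place. Origin: centre of its underside on the bench. At the start the pan stands centred on it, with the same yaw.
- tumbler: Vibratory tumbler, fixed. Origin: on the bench under the middle of its square green feed hopper. The hopper is open at the top: rim 120 mm above the bench, about 220 mm square inside at the rim, tapering to 180 mm square at the floor, which is 30 mm above the bench; outside 235 mm square, sides along its x and y. On its -x side a grey control box 70 mm high (x from -241 to -125 mm, 140 mm wide) carries the dial.
- dial_grip (a point): Grip point of the black dial, on its vertical axis, at (-185, 0, 107) mm in the tumbler's frame. The dial is a bar 42 mm long (this point's x, which turns with the dial), 14 mm thick (y), its top 7 mm above this point and its bar 25 mm below; pinch it across its thickness from above.
- dial (a joint): Turn of the dial in rad, clockwise seen from above positive: 0 at one end stop (on, as at the start), 1.2 at the other (off). An over-centre spring holds it at either stop with about 0.14 N m; pushed past the middle (0.6 rad) it clicks over and is driven on to the other stop, let go before the middle it springs back.
- fitting1_c (a point): Centre of it, half-way up as it lies at the start. x is its length, z up as it lies at the start. May be absent. Worn brass pipe fitting, block 30 x 28 x 28 mm with a round stub 20 mm thick, 14 mm long on its +x end (whole length 44 mm, the block from x = -15 to 15 mm); 75 g.
- fitting2_c (a point): Centre of it, half-way up as it lies at the start. x is its length, z up as it lies at the start. May be absent. Second brass fitting, same as the first.
- piston_c (a point): Centre of it, half-way up as it lies at the start. x is its length, z up as it lies at the start. May be absent. Tarnished chrome caliper piston, a squat cylinder 38 mm across, 24 mm high, standing on its end; 80 g.
- plate1_c (a point): Centre of it, half-way up as it lies at the start. x is its length, z up as it lies at the start. May be absent. Worn steel pad backing plate, 40 x 34 mm with 18 mm wide lugs making it 56 mm long, 10 mm thick, lying flat; 80 g.
- plate2_c (a point): Centre of it, half-way up as it lies at the start. x is its length, z up as it lies at the start. May be absent. Second backing plate, same as the first.
- bracket_c (a point): Centre of it, half-way up as it lies at the start. x is its length, z up as it lies at the start. May be absent. Grey painted L-shaped guide bracket, foot 42 x 28 x 12 mm with a 14 mm thick upright on its -x end, 30 mm high overall (this point is 15 mm over its underside), 28 mm wide (y); 70 g.
- caliper_jig: Chipped cast caliper body in a toggle hold-down on a steel plate 150 x 200 mm, up to 140 mm high; fixed. Origin: centre of its underside. Not part of the job.
- oil_bottle: Grey bottle, 60 mm across, 150 mm high; origin under its centre. Leave alone.
- pin_jar: Small capped jar, 48 mm across, 55 mm high; origin under its centre. Leave alone.
- seal_ring: New black seal ring, 44 mm outside, 10 mm thick, lying flat; origin under its centre. Leave alone.
- wrench: Wrench 170 mm long, lying. Leave alone.
- brush: Brush, lying. Leave alone.
There are look-alikes about, which are no part of the job. Leave any purple or turquoise look-alike of the part that bears plate2_c alone.

How it is judged:
By the outcome, as a careful person would: the job done as asked, in the order asked, and still so for the second after the job is handed in, with the robot touching nothing.
Of fitting1, fitting2, piston, plate1, bracket, plate2 only 3 to 5 are there at a start; the rules pass over those that are not, and their reading is None.
At some moment in a run one of fitting1, fitting2, piston, plate1, bracket, plate2 may be knocked a few centimetres aside while the robot is not near it.
It also fails if it takes over 210 s, if anything falls off the work surface, if the arm or the gripper's body presses on something with over 40 N, if the wrist force passes 120 N, or if a joint passes its speed limit or range.

## Working session

There is one attempt and no reset: what is moved stays moved. The work goes in short steps, each a Python script; the robot and the scene stay as the last script left them, time stands still between calls to the robot, and variables do not carry over. Pictures are saved under pics/ and viewed, and the job is handed in when it is done.

```bash
mkdir -p pics; ls; python3 - <<'E'
from workcell import *
import cv2
for n in("scene","top"):
    im=capture(n); cv2.imwrite(f"pics/{n}0.png",cv2.cvtColor(im,cv2.COLOR_RGB2BGR)); print(n,get_calibration(n))
s=get_state();print(s);print(hold_point_z)
E
```

```text
pics
scene {'fx': 368.1079580719199, 'fy': 368.1079580719199, 'cx': 314.48102891389004, 'cy': 194.78564363003593, 'rvec': array([ 1.99669363,  0.95417071, -0.5209972 ]), 'tvec': array([-0.27653679, -0.18986   ,  1.46613619])}
top {'fx': 460.17189559932433, 'fy': 460.17189559932433, 'cx': 314.11704415979915, 'cy': 195.52018053472383, 'rvec': array([ 2.07902978, -2.13581459,  0.18442584]), 'tvec': array([-0.0512862 ,  0.54192798,  1.06818964])}
{'time_s': 0.1, 'qpos': array([-1.22908910e+00,  2.21167333e-01,  1.52748884e+00, -5.70834101e-06,
        1.39475579e+00, -1.26068331e-01]), 'qvel': array([ 3.68387825e-04, -2.33414774e-03, -2.99304729e-03,  3.47523087e-04,
       -7.41225450e-04,  7.87121888e-05]), 'effort': array([ 1.59975618e-03, -4.98242462e+01, -3.90547013e+01, -6.47305228e-05,
        5.66491188e-03, -9.14692663e-06]), 'tcp_pos': array([ 0.28163711, -0.55732025,  0.2303004 ]), 'ee_rot': array([-3.05429632e+00, -7.27681722e-01,  3.16119767e-04]), 'contact_force': array([-0.30748672,  0.11132479, -0.67734947]), 'ft_torque': array([-0.03786459,  0.02950099,  0.01247644]), 'width': 0.08568512214199821}
-0.0187
```

View pics/scene0.png

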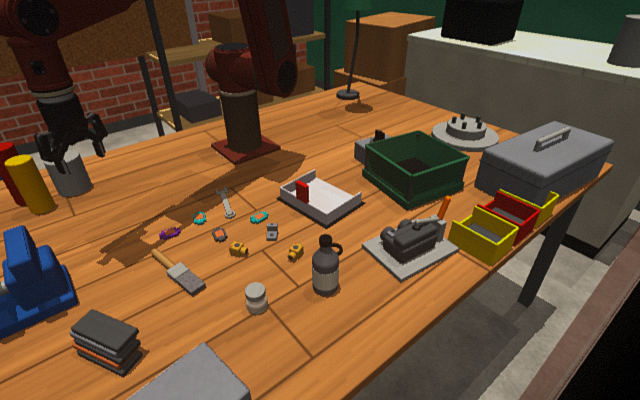

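View pics/top0.png

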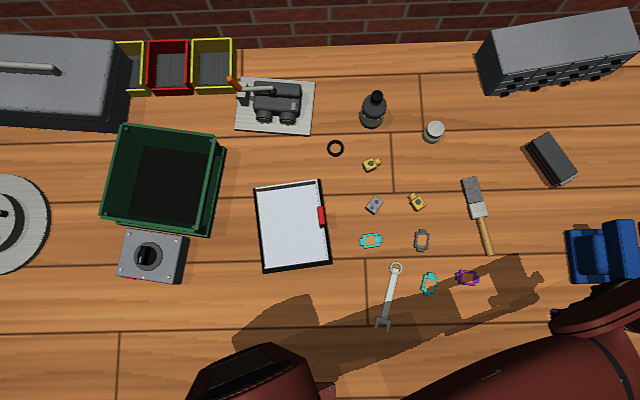

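The top view shows the following:
- Two brass fittings at (372,163) and (417,202).
- A grey bracket at (374,204).
- A plate at (421,240).
- Look-alike plates: turquoise at (371,240) and (429,283), purple at (467,277).
- The pan around (292,225) with its red grip at (322,217), the hopper around (165,178), and the dial at (148,255).

Next, a close crop.

```bash
python3 - <<'E'
import cv2,numpy as np
t=cv2.imread("pics/top0.png");s=cv2.imread("pics/scene0.png")
a=cv2.resize(t[140:300,340:500],(640,640),interpolation=cv2.INTER_CUBIC)[:600]
b=cv2.resize(t[220:300,110:200],(160*2,142*2),interpolation=cv2.INTER_CUBIC)
cv2.imwrite("pics/c1.png",a)
c=cv2.resize(s[180:300,150:310],(800,600),interpolation=cv2.INTER_CUBIC);cv2.imwrite("pics/c2.png",c)
c=cv2.resize(t[110:290,100:340],(800,600),interpolation=cv2.INTER_CUBIC);cv2.imwrite("pics/c3.png",c)
E
```

```text
(no output)
```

View pics/c1.png

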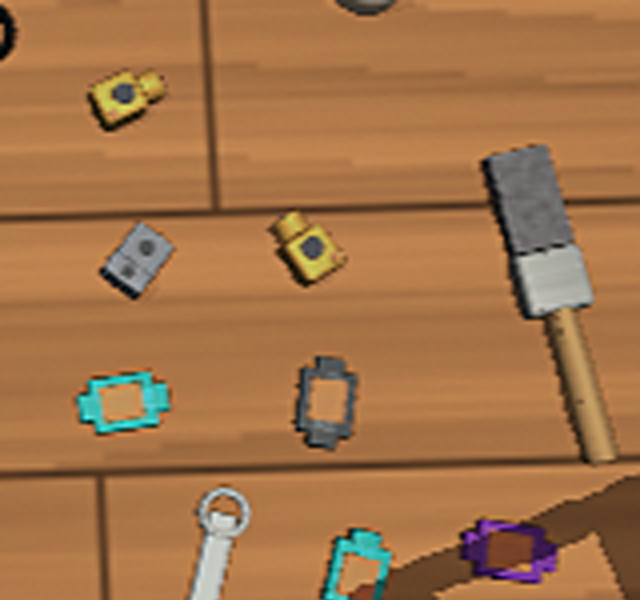

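View pics/c2.png

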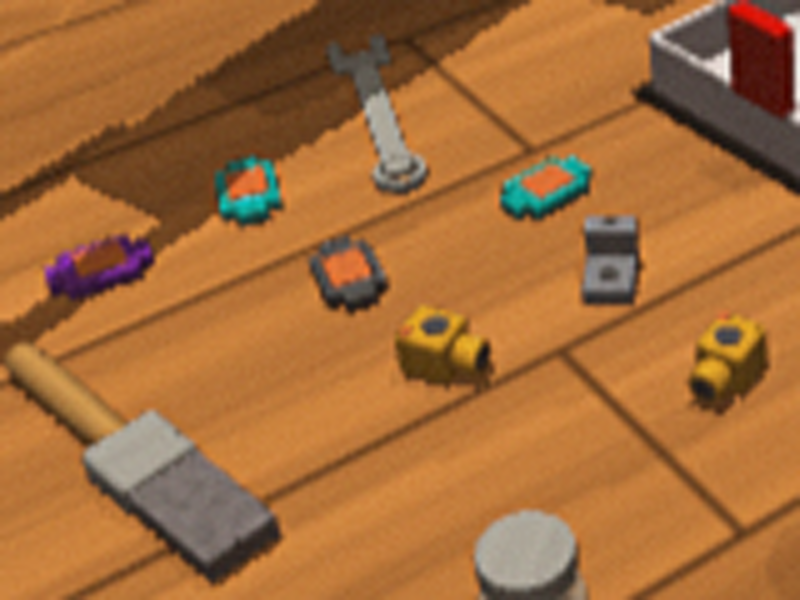

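View pics/c3.png

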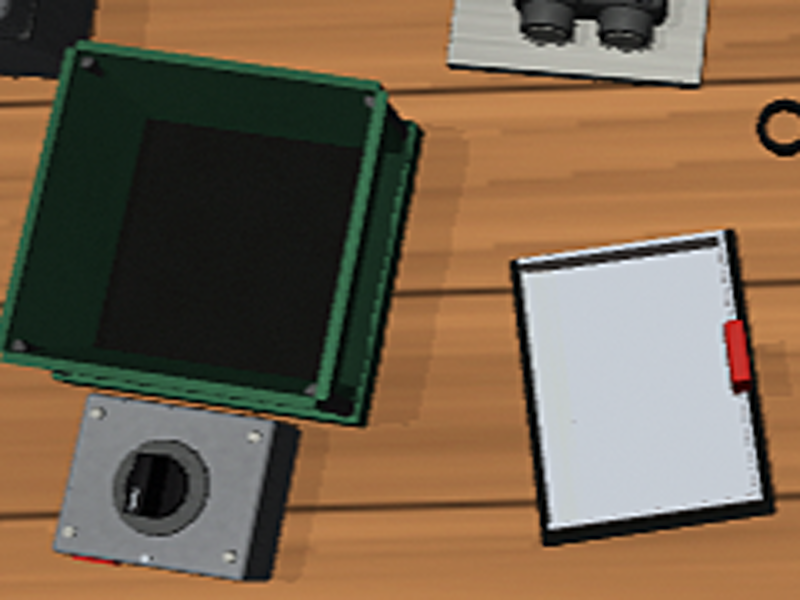

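Candidates, with the choice for each (top-view pixels):
- **Plate:** the dark steel-grey one at (421,240). I reject turquoise (371,240) and (429,283) and purple (467,277).
- **Fittings:** brass at (372,163) and (417,202).
- **Bracket:** grey at (374,204).
- **Piston:** none seen. The pin jar at (433,131) and seal ring at (335,148) are not parts.

Now I'll measure.

```bash
cat > h.py <<'E'
from workcell import *
import cv2,numpy as np
from scipy.spatial.transform import Rotation as R
def cam(n):
    c=get_calibration(n);K=np.array([[c['fx'],0,c['cx']],[0,c['fy'],c['cy']],[0,0,1.]])
    return K,cv2.Rodrigues(np.array(c['rvec'],float))[0],np.array(c['tvec'],float)
def ray(n,uv,z):
    K,Rm,t=cam(n);uv=np.atleast_2d(np.array(uv,float))
    d=(Rm.T@np.linalg.inv(K)@np.c_[uv,np.ones(len(uv))].T).T; o=-Rm.T@t
    return o+d*((z-o[2])/d[:,2])[:,None]
def proj(n,P):
    K,Rm,t=cam(n);q=(Rm@np.atleast_2d(P).T).T+t;q=(K@q.T).T;return q[:,:2]/q[:,2:]
def snap(n,f=None):
    im=cv2.cvtColor(capture(n),cv2.COLOR_RGB2BGR)
    if f: cv2.imwrite(f"pics/{f}.png",im)
    return im
def blobs(mask,amin=25):
    cs,_=cv2.findContours(mask.astype(np.uint8),cv2.RETR_EXTERNAL,cv2.CHAIN_APPROX_NONE)
    out=[]
    for c in cs:
        if cv2.contourArea(c)>=amin: out.append(c)
    return out
def down(yaw): # tool z down; tool y (jaw) direction horizontal at angle yaw
    y=np.array([np.cos(yaw),np.sin(yaw),0]);z=np.array([0,0,-1.]);x=np.cross(y,z)
    return R.from_matrix(np.c_[x,y,z])
E
python3 - <<'E'
from h import *
t=cv2.imread("pics/top0.png");hsv=cv2.cvtColor(t,cv2.COLOR_BGR2HSV)
h,s,v=[hsv[...,i].astype(int) for i in range(3)]
K,Rm,tt=cam("top");print("cam at",-Rm.T@tt)
red=((h<6)|(h>174))&(s>180)&(v>90); red[:190]=0;red[240:]=0
for c in blobs(red):
    print("red",cv2.boundingRect(c)); P=ray("top",c[:,0,:],.101);r=cv2.minAreaRect((P[:,:2]*1000).astype(np.float32));print(r)
yel=(h>=20)&(h<33)&(s>130)&(v>100);yel[:150]=0;yel[220:]=0;yel[:,:340]=0;yel[:,440:]=0
for c in blobs(yel): 
    P=ray("top",c[:,0,:],.028);print("yel",cv2.boundingRect(c),cv2.minAreaRect((P[:,:2]*1000).astype(np.float32)))
gr=(s<70)&(v<170)
for nm,(x0,x1,y0,y1),z in(("brk",(360,390,190,220),.03),("plate",(408,435,225,255),.010)):
    m=np.zeros_like(gr);m[y0:y1,x0:x1]=gr[y0:y1,x0:x1]
    for c in blobs(m):
        P=ray("top",c[:,0,:],z);print(nm,cv2.boundingRect(c),cv2.minAreaRect((P[:,:2]*1000).astype(np.float32)))
print(hsv[240,412:430]); print(hsv[204,366:384])
# hand pixel picks from crop3 (scale .3)
f=lambda L:[(100+.3*a,110+.3*b) for a,b in L]
hop=ray("top",f([(72,45),(383,88),(325,400),(5,358)]),.12);print("hopper rim",hop, hop.mean(0))
pc=ray("top",f([(517,265),(735,235)]),.044);print("panwall",pc)
mat=ray("top",f([(545,543),(772,510)]),.004);print("mat",mat)
box=ray("top",f([(88,395),(278,430),(245,580),(55,550)]),.07);print("box",box,box.mean(0))
d=ray("top",f([(162,487)]),.082);print("dial",d, np.linalg.norm(d-[0,0,.082]))
E
```

```text
cam at [ 0.32053843 -0.08813295  1.15188238]
red (318, 206, 7, 19)
((484.7471923828125, -81.08187866210938), (42.269100189208984, 13.385132789611816), 6.405078887939453)
yel (411, 193, 13, 16) ((526.466796875, -317.9114074707031), (39.467185974121094, 23.75716781616211), 31.849496841430664)
yel (363, 158, 17, 11) ((625.856201171875, -212.8251495361328), (23.228527069091797, 40.46669387817383), 19.356197357177734)
brk (365, 196, 18, 17) ((518.2520141601562, -211.96188354492188), (27.448787689208984, 40.710147857666016), 51.12090301513672)
plate (414, 229, 15, 23) ((429.3236389160156, -326.1266174316406), (33.466148376464844, 54.07736587524414), 79.90923309326172)
[[ 14 151 193]
 [ 14 157 162]
 [ 12  88  52]
 [104  45  74]
 [ 60   3  94]
 [ 14 110 155]
 [ 14 146 203]
 [ 14 143 195]
 [ 14 141 193]
 [ 14 140 193]
 [ 14 141 193]
 [ 14 144 193]
 [ 15 142 196]
 [ 14 145 186]
 [ 12 109 129]
 [101  73  84]
 [ 12  93 118]
 [ 14 158 187]]
[[ 14 171 157]
 [135   6  90]
 [103  25 163]
 [105  13 154]
 [110  11 145]
 [120  12 109]
 [108  11 114]
 [100  10 149]
 [108   9 148]
 [114   8 151]
 [105  10 155]
 [108   8 151]
 [105  10 146]
 [105  14 146]
 [105  24 149]
 [173  16 124]
 [ 13 168 153]
 [ 14 152 196]]
hopper rim [[0.71573536 0.38804095 0.12      ]
 [0.67609588 0.16349486 0.12      ]
 [0.4549955  0.19919347 0.12      ]
 [0.49015194 0.42143246 0.12      ]] [0.58424467 0.29304044 0.12      ]
panwall [[ 0.56157495  0.07971359  0.044     ]
 [ 0.57948534 -0.08238383  0.044     ]]
mat [[ 0.35908242  0.06482453  0.004     ]
 [ 0.37895691 -0.10389525  0.004     ]]
box [[0.46982412 0.38414423 0.07      ]
 [0.44097858 0.24621121 0.07      ]
 [0.33667312 0.26611471 0.07      ]
 [0.36072327 0.40143352 0.07      ]] [0.40204977 0.32447592 0.07      ]
dial [[0.40189905 0.3229726  0.082     ]] 0.5155910613952451
```

```bash
python3 - <<'E'
from h import *
t=cv2.imread("pics/top0.png");s=cv2.imread("pics/scene0.png")
print(proj("scene",[[.402,.325,.107]]),proj("top",[[.402,.325,.107],[.402,.325,.082]]))
a=cv2.resize(t[230:280,120:180],(600,500),interpolation=cv2.INTER_NEAREST)
b=cv2.resize(s[120:170,350:400],(500,500),interpolation=cv2.INTER_NEAREST)
cv2.imwrite("pics/d1.png",cv2.resize(np.hstack([a,b]),(800,364)))
E
```

```text
[[378.23702718 132.80951385]] [[143.57454751 255.35020559]
 [147.73932222 256.07929692]]
```

View pics/d1.png

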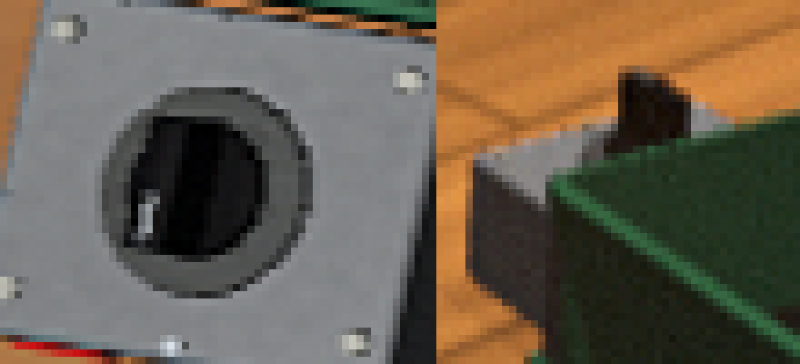

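```bash
cat >> h.py <<'E'
def st(msg=""):
    s=get_state();print(msg,"t=%.1f"%s['time_s'],"tcp",np.round(s['tcp_pos'],4),"w=%.4f"%s['width'],"F",np.round(s['contact_force'],1),"q6=%.2f"%s['qpos'][5]);return s
def best(pos,yaw,q6c=0.):
    # yaw or yaw+pi, choose smaller |q6 - centre|
    c=[]
    for y in (yaw,yaw+np.pi):
        rv=down(y).as_rotvec();q=inverse_kinematics(pos,rv)
        if q is not None:c.append((abs(q[5]-q6c),y,rv,q))
    c.sort(key=lambda a:a[0]);return c[0][1],c[0][2],c[0][3]
E
python3 - <<'E'
from h import *
P=[(120+a/7.27,230+b/7.27) for a,b in((150,115),(125,248),(158,182))]
w=ray("top",P,.114);d=w[0]-w[1];print(w,np.linalg.norm(d),np.degrees(np.arctan2(d[1],d[0])))
a=np.arctan2(d[1],d[0])
for k in(0,-1.2):
  for y in(a+np.pi/2+k,a-np.pi/2+k):
    print(k,inverse_kinematics([.402,.324,.2],down(y).as_rotvec()))
E
```

```text
[[0.42319939 0.33002964 0.114     ]
 [0.38215678 0.33580304 0.114     ]
 [0.40227615 0.32647452 0.114     ]] 0.041446692115971774 -8.007172707894307
0 [ 5.25543490e-01 -1.58325296e-02  1.84141222e+00 -4.44089210e-16
  1.31601296e+00 -9.05501309e-01]
0 [ 5.25543490e-01 -1.58325296e-02  1.84141222e+00 -8.88178420e-16
  1.31601296e+00  2.23609134e+00]
-1.2 [ 5.25543490e-01 -1.58325296e-02  1.84141222e+00 -4.44089210e-16
  1.31601296e+00  2.94498691e-01]
-1.2 None
```

```bash
python3 - <<'E'
from h import *
a=np.radians(-9);rv=down(a+np.pi/2).as_rotvec();p=np.array([.402,.3245,.0])
s=get_state()
move_l(list(s['tcp_pos'][:2])+[.27])
goto(p+[0,0,.22],rv);st()
print(move_l(p+[0,0,.0905],.1,rv,guard=8));st("down")
grab();s=st("grab")
q=np.array(s['qpos'])
for k in np.linspace(.15,1.15,8):
    q2=q.copy();q2[5]+=k;set_joints(q2)
s=st("turned");print(s['ft_torque'])
let_go();st()
move_l(p+[0,0,.22],.15)
set_joints([-.2 if i==0 else v for i,v in enumerate(get_state()['qpos'])]) if 0 else None
st();snap("top","top1");snap("scene","scene1")
E
python3 - <<'E'
import cv2
t=cv2.imread("pics/top1.png");cv2.imwrite("pics/top1b.png",t)
E
```

```text
t=3.6 tcp [0.4025 0.3241 0.22  ] w=0.0853 F [-0.3 -0.1  0.8] q6=-0.89
False
down t=5.1 tcp [0.4025 0.3248 0.0913] w=0.0855 F [-0.7  0.8  0.6] q6=-0.89
grab t=5.7 tcp [0.4027 0.3282 0.0913] w=0.0125 F [ 0.9 15.5 -4.3] q6=-0.89
turned t=7.9 tcp [0.4032 0.3294 0.0913] w=0.0126 F [ 3.6  7.6 -5.6] q6=0.26
[ 0.80950996 -0.25883969 -0.11863087]
 t=8.6 tcp [0.4027 0.3282 0.0913] w=0.0855 F [-0.5  0.3 -0.9] q6=0.26
 t=9.6 tcp [0.4014 0.3242 0.2189] w=0.0853 F [-0.1 -0.2  0.9] q6=0.26
```

View pics/top1.png

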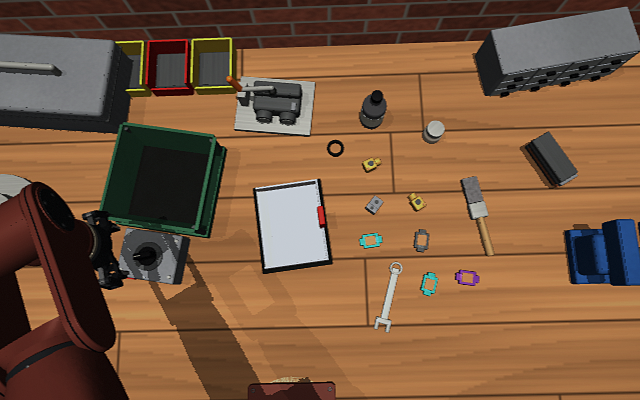

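View pics/scene1.png

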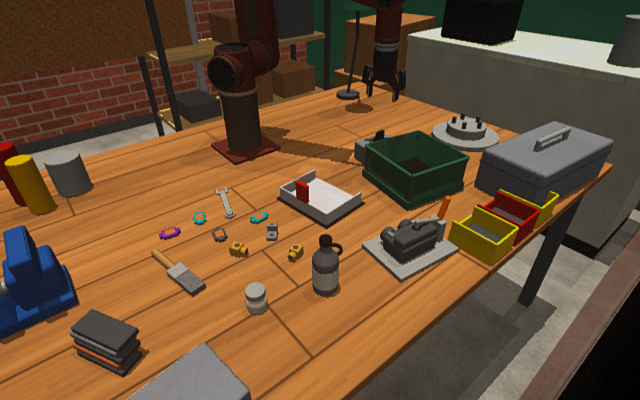

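The dial at (148,255) now lies crosswise, which means off. The bench still shows the same four loose parts, with nothing new uncovered. Next I'll check the dial up close and measure the clearances.

```bash
cat >> h.py <<'E'
def detect(im):
    hsv=cv2.cvtColor(im,cv2.COLOR_BGR2HSV);h,s,v=[hsv[...,i].astype(int) for i in range(3)]
    roi=np.zeros(h.shape,bool);roi[140:310,337:458]=1
    out=[]
    yel=roi&(h>=19)&(h<34)&(s>120)&(v>90)
    for c in blobs(cv2.morphologyEx(yel.astype(np.uint8),cv2.MORPH_CLOSE,np.ones((3,3)))):
        P=(ray("top",c[:,0,:],.024)[:,:2]*1000).astype(np.float32)
        r=cv2.minAreaRect(P);out.append(("fit",r,c,P))
    gr=roi&(s<90)&(v<175)
    for c in blobs(cv2.morphologyEx(gr.astype(np.uint8),cv2.MORPH_CLOSE,np.ones((3,3))),60):
        r=cv2.minAreaRect((ray("top",c[:,0,:],.01)[:,:2]*1000).astype(np.float32));out.append(("grey",r,c,None))
    return out
def axis(r):
    (cx,cy),(w,h),a=r
    return np.array([cx,cy])/1000,max(w,h),min(w,h),np.radians(a if w>h else a+90)
E
python3 - <<'E'
from h import *
im=cv2.imread("pics/top1.png")
for k,r,c,P in detect(im):
    print(k,cv2.boundingRect(c),np.round(axis(r)[0],4),np.round(axis(r)[1:3],1),np.round(np.degrees(axis(r)[3]),1))
print("dots",ray("top",[(418.2,201.75),(371,163.25)],.028),"stub tips",ray("top",[(412,195.5),(378.75,160.75)],.02))
s=lambda uv:None
print("bottle cap",ray("top",[(376,97)],.15),"base",ray("top",[(372,124)],.0),"jar",ray("top",[(434,128)],.055),"ring",ray("top",[(335.5,148)],.01))
print("turq",ray("top",[(371,240),(429,283),(467,277)],.01))
b=cv2.resize(im[230:280,110:200],(800,444),interpolation=cv2.INTER_CUBIC);cv2.imwrite("pics/d2.png",b)
E
```

```text
fit (409, 193, 17, 17) [ 0.5261 -0.3191] [42.9 24.7] 36.0
fit (363, 158, 18, 13) [ 0.6276 -0.213 ] [40.7 26.5] 116.5
grey (382, 262, 21, 48) [ 0.3247 -0.2383] [118.7  31.1] 150.2
grey (414, 229, 15, 23) [ 0.4292 -0.3261] [54.7 34.3] 175.8
grey (365, 196, 18, 19) [ 0.5218 -0.2146] [42.  28.4] 140.7
dots [[ 0.52205157 -0.32205633  0.028     ]
 [ 0.62393877 -0.21062984  0.028     ]] stub tips [[ 0.53976882 -0.30942619  0.02      ]
 [ 0.63203872 -0.23142385  0.02      ]]
bottle cap [[ 0.74883773 -0.21653923  0.15      ]] base [[ 0.73789864 -0.22147408  0.        ]] jar [[ 0.70233647 -0.36827466  0.055     ]] ring [[ 0.67232367 -0.123245    0.01      ]]
turq [[ 0.43252251 -0.20305277  0.01      ]
 [ 0.32457716 -0.33812234  0.01      ]
 [ 0.33658799 -0.43074438  0.01      ]]
```

View pics/d2.png

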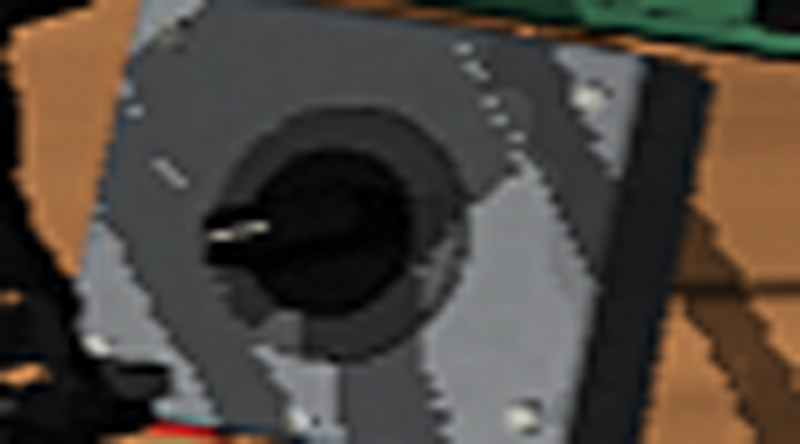

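The close crop shows the pointer at nine o'clock, about 70° clockwise from before, so the dial is off. The part positions are consistent with the given sizes. Now the first pick, the plate.

```bash
cat >> h.py <<'E'
PAN=np.array([.4764,-.0066]);PY=np.radians(6.35)
def panxy(x,y,yaw=PY,o=PAN):
    c,s=np.cos(yaw),np.sin(yaw);return o+np.array([c*x-s*y,s*x+c*y])
def pick(xy,jaw,z=.005,wmin=.005):
    y,rv,q=best([*xy,.12],jaw)
    goto([*xy,.13],rv)
    hit=move_l([*xy,z],.12,guard=12);st("hit" if hit else "down")
    grab();s=st("grab")
    if s['width']<wmin: print("MISSED");
    return s['width']
def place(px,py,z=.042):
    xy0=get_state()['tcp_pos'][:2]
    move_l([*xy0,.16],.2);st("lift")
    xy=panxy(px,py);y,rv,q=best([*xy,.16],PY+np.pi/2)
    goto([*xy,.16],rv);move_l([*xy,z],.15,guard=25);let_go();st("released")
    move_l([*xy,.16],.2)
E
python3 - <<'E'
from h import *
pick((.4292,-.326),np.radians(173-90))
place(-66,0) if 0 else place(-.066,0)
im=snap("top","top2")
for k,r,c,P in detect(im):
    print(k,cv2.boundingRect(c),np.round(axis(r)[0],4),np.round(axis(r)[1:3],1),np.round(np.degrees(axis(r)[3]),1))
E
```

```text
down t=13.2 tcp [ 0.4298 -0.3266  0.0059] w=0.0854 F [ 0.1 -0.4  0.3] q6=0.90
grab t=13.8 tcp [ 0.4296 -0.3264  0.0059] w=0.0312 F [-1.2  2.2  5. ] q6=0.90
lift t=14.7 tcp [ 0.4289 -0.3257  0.1585] w=0.0312 F [ 0.3  1.  -1.8] q6=0.90
released t=17.4 tcp [ 0.4109 -0.0139  0.0421] w=0.0857 F [ 0.2  0.1 -0.6] q6=1.23
fit (409, 193, 17, 17) [ 0.5261 -0.3191] [42.9 24.7] 36.0
fit (363, 158, 18, 13) [ 0.6263 -0.2134] [41.1 26.4] 112.0
grey (365, 196, 18, 19) [ 0.5218 -0.2146] [42.  28.4] 140.7
```

View pics/top2.png

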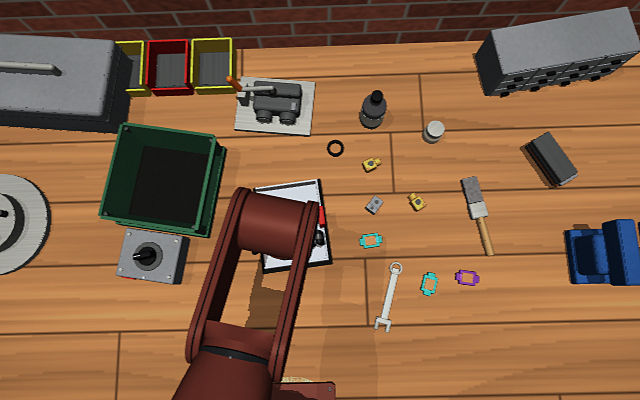

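The plate's place is empty and the other parts haven't moved. I'll carry on with the remaining three, re-detecting before each pick.

```bash
python3 - <<'E'
from h import *
exp={'A':("fit",(.5261,-.3191),(.522,-.322),125.5,-.020),'K':("grey",(.5218,-.2146),(.519,-.213),51,.025),'B':("fit",(.6263,-.2134),(.624,-.211),21,.070)}
for n,(kind,d0,xy,jaw,px) in exp.items():
    im=snap("top")
    ds=[np.linalg.norm(axis(r)[0]-d0) for k,r,c,P in detect(im) if k==kind]
    print(n,np.round(ds,4))
    if not ds or min(ds)>.005: print("moved!");cv2.imwrite("pics/moved.png",im);break
    w=pick(xy,np.radians(jaw))
    if w<.02: break
    place(px,0)
snap("top","top3");snap("scene","scene3")
E
```

```text
A [0.0014 0.1459]
down t=20.7 tcp [ 0.5227 -0.3226  0.0061] w=0.0855 F [1.2 0.5 0.9] q6=0.27
grab t=21.2 tcp [ 0.5224 -0.3223  0.0056] w=0.0274 F [-0.6  0.7  3.9] q6=0.27
lift t=22.2 tcp [ 0.5215 -0.3216  0.1582] w=0.0278 F [-0.4  0.6 -0.6] q6=0.27
released t=24.9 tcp [ 0.4567 -0.0085  0.0423] w=0.0855 F [-0.4  2.9  2. ] q6=1.27
K [0.]
down t=29.2 tcp [ 0.5197 -0.2134  0.0059] w=0.0852 F [0.7 0.8 0.8] q6=-1.42
grab t=29.8 tcp [ 0.5194 -0.2132  0.0055] w=0.0263 F [-0.4 -0.4  4. ] q6=-1.42
lift t=30.7 tcp [ 0.5184 -0.2127  0.1584] w=0.0266 F [ 0.3  0.6 -0.8] q6=-1.42
released t=34.5 tcp [ 0.5014 -0.0036  0.0422] w=0.0854 F [0.7 1.7 2.7] q6=1.29
B [0.0014]
down t=38.3 tcp [ 0.6249 -0.2114  0.0061] w=0.0852 F [0.3 0.4 0. ] q6=-0.81
grab t=38.9 tcp [ 0.6245 -0.2112  0.0056] w=0.0267 F [0.5 0.3 3.1] q6=-0.81
lift t=39.8 tcp [ 0.6234 -0.2107  0.1582] w=0.0271 F [ 0.4  0.4 -1.4] q6=-0.81
released t=43.0 tcp [0.5462 0.0015 0.0452] w=0.0852 F [-0.4 -0.4 -0.2] q6=1.32
```

View pics/top3.png

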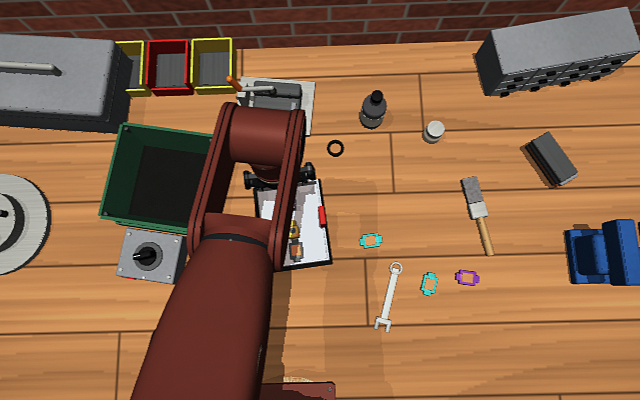

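View pics/scene3.png

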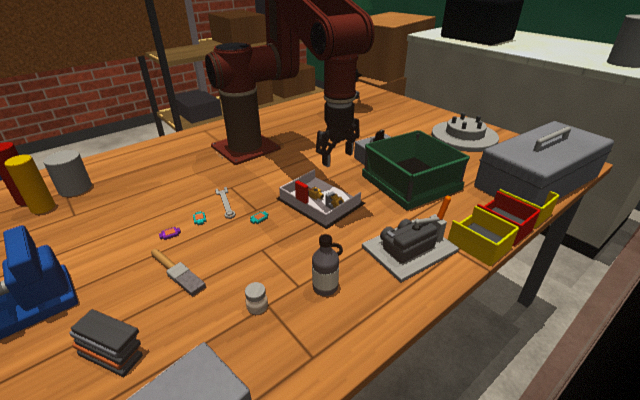

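```bash
python3 - <<'E'
from h import *
s=get_state();xy=panxy(0,-.075)
y,rv,q=best([*xy,.2],PY+np.pi/2);goto([.45,-.25,.25],rv);st()
im=snap("top","top4")
hsv=cv2.cvtColor(im,cv2.COLOR_BGR2HSV)
cv2.imwrite("pics/c4.png",cv2.resize(im[170:280,240:340],(600,600),interpolation=cv2.INTER_CUBIC))
h,ss,v=[hsv[...,i].astype(int) for i in range(3)]
red=((h<6)|(h>174))&(ss>180)&(v>90); red[:190]=0;red[240:]=0;red[:,340:]=0
for c in blobs(red):
    P=ray("top",c[:,0,:],.101);print("red",cv2.minAreaRect((P[:,:2]*1000).astype(np.float32)))
# pour IK study. tumbler
T=np.array([.585,.2945]);ty=np.radians(-9.5)
for k in range(4):
  for flip in(0,1):
    yaw=ty+k*np.pi/2
    e=np.array([-np.sin(yaw),np.cos(yaw)]) # pan +y
    res=[]
    for th in np.radians([0,15,30,45,55,65]):
        Rp=R.from_euler('z',yaw)*R.from_euler('x',-th)
        # lip point at pan (0,78,10)mm at tumbler: 55mm short of centre, z .15
        L=np.array([*(T-e*.05),.15])
        O=L-Rp.apply([0,.078,.010]); G=O+Rp.apply([0,-.075,.072])
        Rt=Rp*down(np.pi/2+flip*np.pi); p=G+Rt.apply([0,0,.0187])
        try:q=inverse_kinematics(p,Rt.as_rotvec())
        except Exception as ex:q=None
        res.append(None if q is None else np.round(q,2))
    print(k,flip,[r is not None for r in res]); print(res[0],res[3],res[4])
E
```

```text
t=44.9 tcp [ 0.4501 -0.2491  0.2491] w=0.0853 F [ 0.7  0.2 -1.2] q6=0.80
red ((484.7152099609375, -83.30335998535156), (42.219482421875, 13.307133674621582), 7.841186046600342)
0 0 [True, True, True, True, True, True]
[ 0.03  0.09  1.74  0.    1.31 -1.38] [ 0.48  0.48  1.27 -0.63  1.86 -0.96] [ 0.54  0.61  1.15 -0.75  2.   -0.96]
0 1 [True, True, True, True, True, True]
[0.03 0.09 1.74 0.   1.31 1.76] [ 0.48  0.48  1.27 -0.63  1.86  2.18] [ 0.54  0.61  1.15 -0.75  2.    2.18]
1 0 [False, True, True, True, True, False]
None [ 0.44  0.12  1.71 -0.65  0.73 -2.17] [ 0.51  0.05  1.86 -1.    0.66 -1.82]
1 1 [True, True, True, True, True, False]
[ 0.23  0.75  0.88 -0.    1.51  0.39] [ 0.44  0.12  1.71 -0.65  0.73  0.97] [ 0.51  0.05  1.86 -1.    0.66  1.32]
2 0 [True, True, True, True, True, True]
[0.58 0.65 1.03 0.   1.46 2.31] [0.19 0.19 1.64 0.82 1.14 1.63] [0.08 0.16 1.74 1.03 1.18 1.43]
2 1 [True, True, True, True, True, True]
[ 0.58  0.65  1.03  0.    1.46 -0.83] [ 0.19  0.19  1.64  0.82  1.14 -1.51] [ 0.08  0.16  1.74  1.03  1.18 -1.71]
3 0 [True, True, True, True, True, True]
[ 0.55 -0.04  1.87 -0.    1.3   0.72] [0.27 0.53 1.2  0.36 2.11 0.51] [0.24 0.69 1.03 0.44 2.28 0.54]
3 1 [True, True, True, True, True, True]
[ 0.55 -0.04  1.87 -0.    1.3  -2.43] [ 0.27  0.53  1.2   0.36  2.11 -2.63] [ 0.24  0.69  1.03  0.44  2.28 -2.6 ]
```

View pics/c4.png

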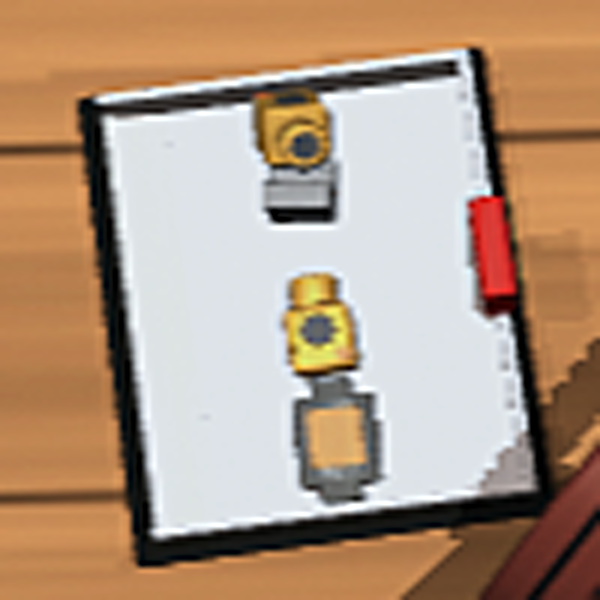

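All four parts are in the pan, in the crop at (295,130), (300,195), (318,325) and (338,435). One fitting is leaning on the bracket, and the pan has shifted about 2 mm. I'll pinch the grip and lift.

```bash
cat >> h.py <<'E'
T=np.array([.585,.2955]);TY=np.radians(-9.5)
def pose_pan(O,yaw,th=0.):
    "pan origin O (3), yaw, tilt -> tcp pos, rotvec (flip 1)"
    Rp=R.from_euler('z',yaw)*R.from_euler('x',-th)
    Rt=Rp*down(np.pi/2+np.pi);G=np.array(O)+Rp.apply([0,-.075,.072])
    return G+Rt.apply([0,0,-hold_point_z]),Rt.as_rotvec()
def pose_lip(L,yaw,th):
    Rp=R.from_euler('z',yaw)*R.from_euler('x',-th)
    return pose_pan(np.array(L)-Rp.apply([0,.078,.010]),yaw,th)
E
python3 - <<'E'
from h import *
yaw=np.radians(7.);g=np.array([.4847,-.0828])
O=np.array([*(g-panxy(0,-.075,yaw,np.zeros(2))),.004])
p,rv=pose_pan(O,yaw);print(p,inverse_kinematics(p,rv))
goto(p+[0,0,.1],rv);print(move_l(p,.1,guard=12));st("down")
grab();st("grab")
move_l(p+[0,0,.04],.05);st("lift");move_l(p+[0,0,.16],.1);st("lift")
snap("top","top5");snap("scene","scene5")
E
```

```text
[ 0.4847 -0.0828  0.0573] [-0.32972939  0.10824741  2.00833029  0.          1.02501495  1.11889389]
False
down t=46.9 tcp [ 0.4853 -0.083   0.058 ] w=0.0853 F [-0.7  0.2 -0.2] q6=1.12
grab t=47.6 tcp [ 0.485  -0.083   0.0575] w=0.0135 F [ 0.5 -0.9  0.6] q6=1.12
lift t=48.5 tcp [ 0.4844 -0.0827  0.097 ] w=0.0132 F [ 0.8  0.2 -6.8] q6=1.12
lift t=49.9 tcp [ 0.4841 -0.0827  0.2163] w=0.0131 F [ 0.9 -1.4 -6.3] q6=1.12
```

View pics/scene5.png

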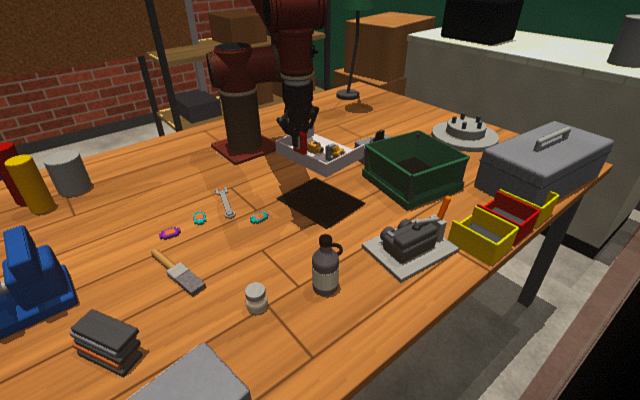

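View pics/top5.png

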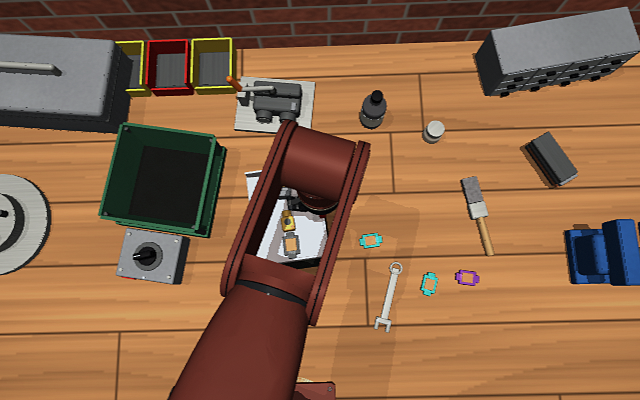

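The pan is level in the gripper with the load aboard, and the measured force of about 6.5 N matches 0.65 kg. The mat is bare around (320,201) in the scene view, so I can measure its pose there. Next, the tip.

```bash
python3 - <<'E'
from h import *
im=cv2.imread("pics/scene5.png");v=im.max(2);m=np.zeros_like(v);m[170:235,265:375]=(v[170:235,265:375]<45)
cs=blobs(m,400);
for c in cs:
    P=(ray("scene",c[:,0,:],.004)[:,:2]*1000).astype(np.float32);print("mat",cv2.boundingRect(c),cv2.minAreaRect(P))
e=np.array([-np.sin(TY),np.cos(TY)])
L=lambda d,z:np.array([*(T+e*d),z])
p,rv=pose_lip(L(-.09,.20),TY,0);move_l(p,.15,rv);st("above")
p,rv=pose_lip(L(-.06,.16),TY,np.radians(10));move_l(p,.1,rv);st("10")
snap("top","top6");snap("scene","scene6")
E
```

```text
mat (278, 179, 87, 49) ((481.26141357421875, -8.82403564453125), (218.42628479003906, 171.83917236328125), 6.925144195556641)
above t=51.2 tcp [0.5445 0.0554 0.2429] w=0.0135 F [ 0.5 -0.3 -5.6] q6=1.69
10 t=51.7 tcp [0.5513 0.0948 0.229 ] w=0.0131 F [ 0.2 -0.3 -5.9] q6=1.89
```

View pics/scene6.png

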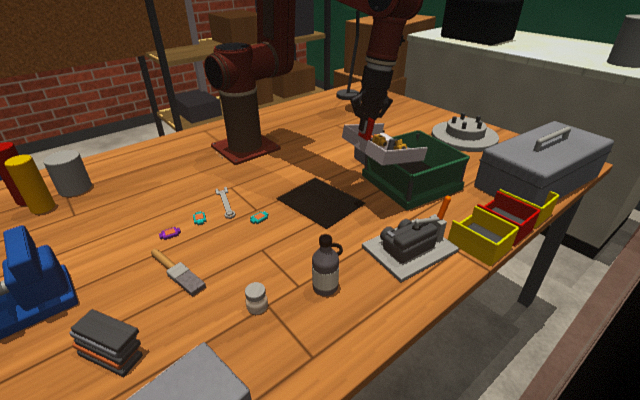

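View pics/top6.png

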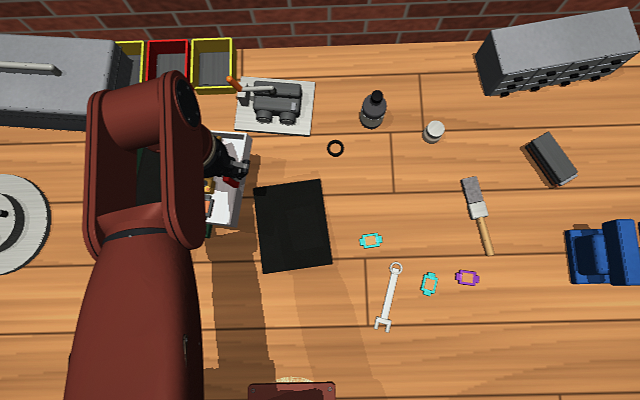

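The pan lip is over the hopper opening: its near corner at (425,150) in the scene view is inside the rim. The bare mat shows in the top view. I'll tip gradually.

```bash
python3 - <<'E'
from h import *
im=cv2.imread("pics/top6.png");v=im.max(2);m=np.zeros_like(v);m[170:285,245:340]=(v[170:285,245:340]<60)
for c in blobs(m,400):
    P=(ray("top",c[:,0,:],.004)[:,:2]*1000).astype(np.float32);print("mat",cv2.boundingRect(c),cv2.minAreaRect(P))
e=np.array([-np.sin(TY),np.cos(TY)])
for th in (18,26,33,40,46,52):
    p,rv=pose_lip(np.array([*(T+e*-.06),.152]),TY,np.radians(th));move_l(p,.06,rv);s=st(str(th))
pause(.4);st()
snap("top","top7");snap("scene","scene7")
E
```

```text
mat (245, 179, 87, 95) ((475.58843994140625, 4.254966735839844), (220.21194458007812, 195.5452117919922), 6.7061662673950195)
18 t=52.2 tcp [0.5534 0.106  0.2404] w=0.0136 F [ 0.4 -1.  -6.1] q6=1.99
26 t=52.8 tcp [0.5555 0.1191 0.2576] w=0.0134 F [-0.5  0.1 -5.8] q6=2.07
33 t=53.2 tcp [0.5578 0.1329 0.2712] w=0.0134 F [ 0.6 -0.3 -6.2] q6=2.12
40 t=53.7 tcp [0.5604 0.1481 0.2832] w=0.0134 F [ 0.4  0.8 -5.4] q6=2.15
46 t=54.1 tcp [0.5628 0.162  0.292 ] w=0.0132 F [ 0.2  0.3 -3. ] q6=2.17
52 t=54.6 tcp [0.5653 0.1769 0.2991] w=0.0135 F [ 0.3 -0.5 -4. ] q6=2.18
 t=55.0 tcp [0.5652 0.1768 0.2995] w=0.0135 F [-0.3 -0.4 -3.3] q6=2.18
```

View pics/scene7.png

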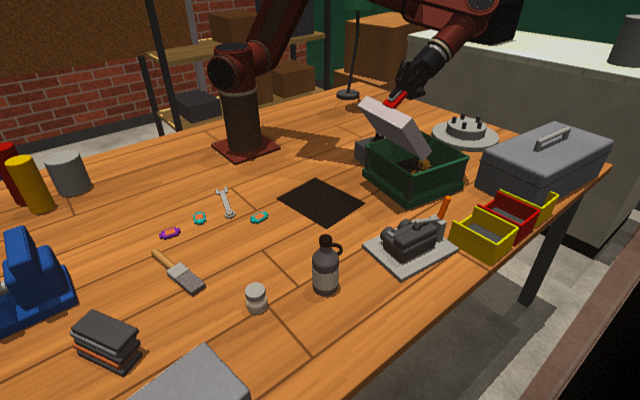

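View pics/top7.png

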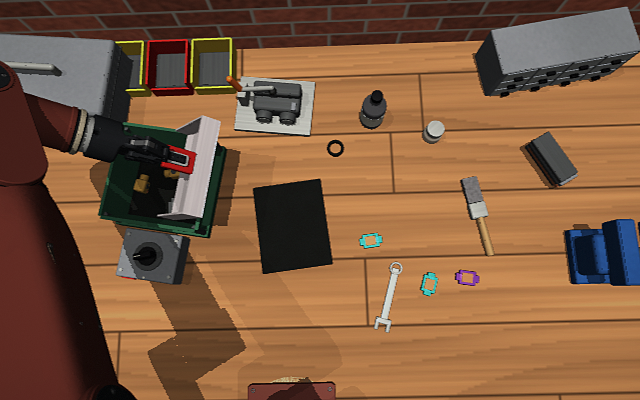

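The two fittings show in the hopper at (143,183) and (171,174), and the wrist reads the empty pan's weight. I'll tip a little further to be sure, then go back to level, check inside the hopper and measure the mat.

```bash
python3 - <<'E'
from h import *
e=np.array([-np.sin(TY),np.cos(TY)])
for th in (58,62):
    p,rv=pose_lip(np.array([*(T+e*-.06),.155]),TY,np.radians(th));move_l(p,.06,rv)
pause(.3);st("62")
for d,z,th in((-.06,.17,45),(-.07,.18,20),(-.1,.2,0)):
    p,rv=pose_lip(np.array([*(T+e*d),z]),TY,np.radians(th));move_l(p,.12,rv)
# back away
p,rv=pose_pan([.60,-.10,.16],PY,0);move_l(p,.2,rv);s=st("back")
im=snap("top","top8");snap("scene","scene8")
cv2.imwrite("pics/c8.png",cv2.resize(im[110:290,90:340],(800,576),interpolation=cv2.INTER_CUBIC))
v=im.max(2);m=np.zeros_like(v);m[172:285,252:336]=(v[172:285,252:336]<48)
for c in blobs(m,400):
    P=(ray("top",c[:,0,:],.004)[:,:2]*1000).astype(np.float32);print("mat",cv2.boundingRect(c),cv2.minAreaRect(P))
E
```

```text
62 t=56.1 tcp [0.5697 0.2028 0.311 ] w=0.0133 F [ 0.3  0.1 -4. ] q6=2.16
back t=59.4 tcp [ 0.6084 -0.1734  0.2134] w=0.0135 F [-0.9  0.8 -3.7] q6=1.06
mat (253, 184, 37, 50) ((537.5841674804688, 69.03376770019531), (75.01256561279297, 141.64981079101562), 55.8133430480957)
```

View pics/top8.png

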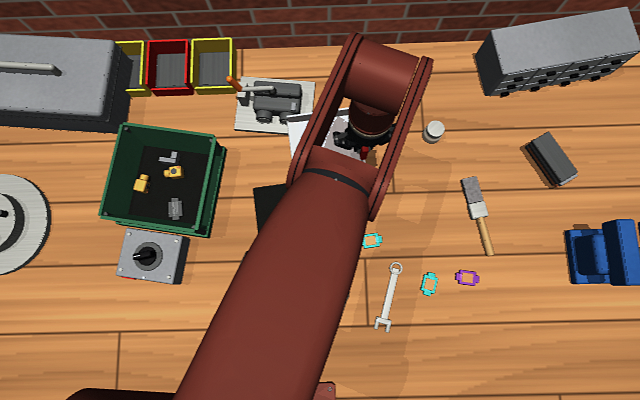

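View pics/c8.png

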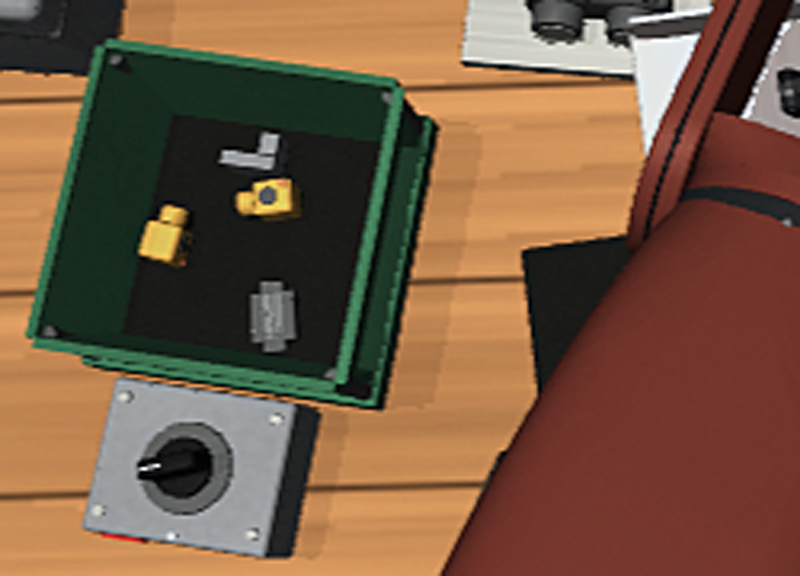

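View pics/scene8.png

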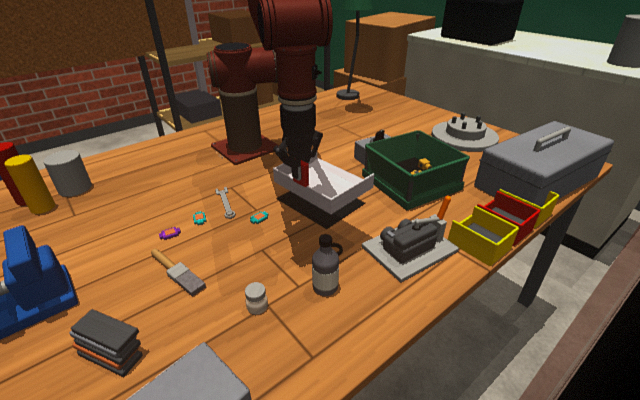

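All four parts lie in the hopper: in the crop, bracket (250,152), fittings (165,238) and (268,197), plate (273,315). The pan is empty. I need a clean mat measurement from the unobstructed picture (top7).

```bash
python3 - <<'E'
from h import *
im=cv2.imread("pics/top7.png");v=im.max(2);m=np.zeros_like(v);m[172:280,250:336]=(v[172:280,250:336]<48)
for c in blobs(cv2.morphologyEx(m,cv2.MORPH_OPEN,np.ones((3,3))),400):
    P=(ray("top",c[:,0,:],.004)[:,:2]*1000).astype(np.float32);print("mat",cv2.boundingRect(c),cv2.minAreaRect(P))
im=cv2.imread("pics/scene7.png");v=im.max(2);m=np.zeros_like(v);m[170:235,265:375]=(v[170:235,265:375]<45)
for c in blobs(cv2.morphologyEx(m,cv2.MORPH_OPEN,np.ones((3,3))),400):
    P=(ray("scene",c[:,0,:],.004)[:,:2]*1000).astype(np.float32);print("mat",cv2.boundingRect(c),cv2.minAreaRect(P))
E
```

```text
mat (254, 179, 78, 95) ((476.0665283203125, -6.504005432128906), (219.53541564941406, 173.98614501953125), 6.370391845703125)
mat (280, 179, 83, 49) ((481.671875, -7.956779479980469), (214.0013885498047, 170.71975708007812), 6.88318395614624)
```

The top view gives the mat at (476.1, −6.5) mm with yaw 6.37° and size 219.5 × 174 mm. That matches the start pose, so I'll set the pan there.

```bash
python3 - <<'E'
from h import *
p,rv=pose_pan([.4763,-.0065,.10],PY);move_l(p,.15,rv)
p,rv=pose_pan([.4763,-.0065,.012],PY);move_l(p,.1,rv);st()
p,rv=pose_pan([.4763,-.0065,.0025],PY);print(move_l(p,.02,rv,guard=5));s=st("down")
let_go();st("open")
q=s['tcp_pos'];move_l([q[0],q[1],.22],.15)
a=np.radians(-9)-1.2;rv=down(a+np.pi/2).as_rotvec()
goto([.4025,.3285,.22],rv);st()
im=snap("top","top9")
cv2.imwrite("pics/c9.png",cv2.resize(im[110:290,90:340],(800,576),interpolation=cv2.INTER_CUBIC))
hsv=cv2.cvtColor(im,cv2.COLOR_BGR2HSV);h,ss,v=[hsv[...,i].astype(int) for i in range(3)]
red=((h<6)|(h>174))&(ss>180)&(v>90); red[:190]=0;red[240:]=0;red[:,340:]=0;red[:,:280]=0
for c in blobs(red):
    P=ray("top",c[:,0,:],.101);print("red",cv2.minAreaRect((P[:,:2]*1000).astype(np.float32)))
E
```

```text
t=61.8 tcp [ 0.4853 -0.0813  0.066 ] w=0.0134 F [ 0.1 -0.4 -3.2] q6=1.13
True
down t=62.2 tcp [ 0.485  -0.0812  0.0575] w=0.0135 F [0.1 0.1 3.7] q6=1.13
open t=62.9 tcp [ 0.4835 -0.0808  0.0562] w=0.0855 F [-0.   0.1 -0.1] q6=1.13
 t=65.7 tcp [0.403  0.3278 0.2199] w=0.0854 F [-0.6 -1.1 -0.2] q6=0.32
red ((485.41015625, -81.00745391845703), (40.9349250793457, 13.385132789611816), 6.405078887939453)
```

View pics/c9.png

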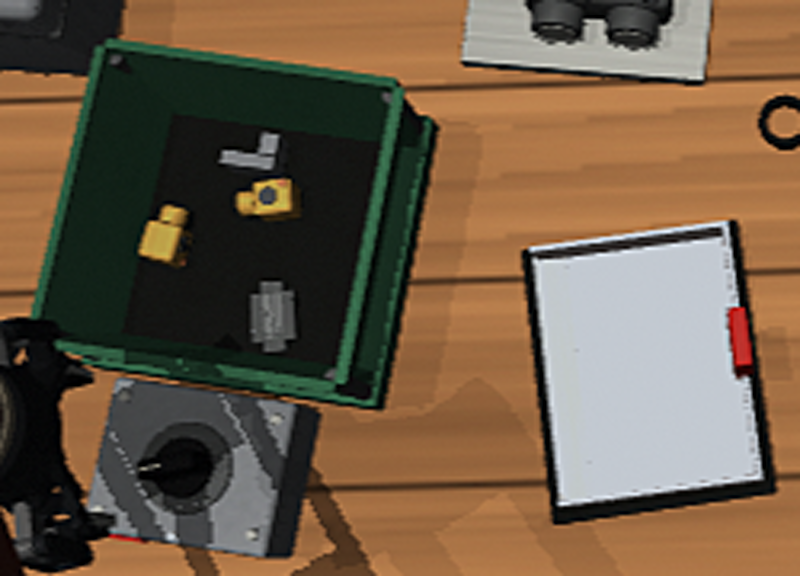

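The pan sits on its mat with the grip within 1 mm of its start position and yaw, and the four parts are still in the hopper. Now I'll turn the dial back on.

```bash
python3 - <<'E'
from h import *
a=np.radians(-9)-1.2;rv=down(a+np.pi/2).as_rotvec();p=np.array([.4025,.3285,.0])
print(move_l(p+[0,0,.0905],.1,rv,guard=8));st("down")
grab();s=st("grab")
q=np.array(s['qpos'])
for k in np.linspace(.15,1.15,8):
    q2=q.copy();q2[5]-=k;set_joints(q2)
s=st("turned");print(s['ft_torque'])
let_go();st();move_l(p+[0,0,.22],.15)
goto([.3,.0,.35] if inverse_kinematics([.3,0,.35],rv) is not None else [.36,0,.3],rv);pause(.5);st()
im=snap("top","top10");snap("scene","scene10")
cv2.imwrite("pics/c10.png",cv2.resize(im[110:290,90:340],(800,576),interpolation=cv2.INTER_CUBIC))
E
```

```text
False
down t=67.2 tcp [0.403  0.3288 0.0913] w=0.0856 F [ 0.  -0.2 -0.5] q6=0.32
grab t=67.8 tcp [0.4035 0.3287 0.0909] w=0.0129 F [ 5.3  0.3 -1.6] q6=0.32
turned t=70.0 tcp [0.4035 0.3285 0.0909] w=0.0127 F [ 0.3 -3.   3.2] q6=-0.82
[-0.8170835   0.13157752  0.17798264]
 t=70.7 tcp [0.4035 0.3288 0.0909] w=0.0854 F [-0.4 -0.1  0.1] q6=-0.83
 t=73.5 tcp [3.000e-01 1.000e-04 3.499e-01] w=0.0854 F [ 1.6 -0.4 -0.1] q6=-0.48
```

View pics/c10.png

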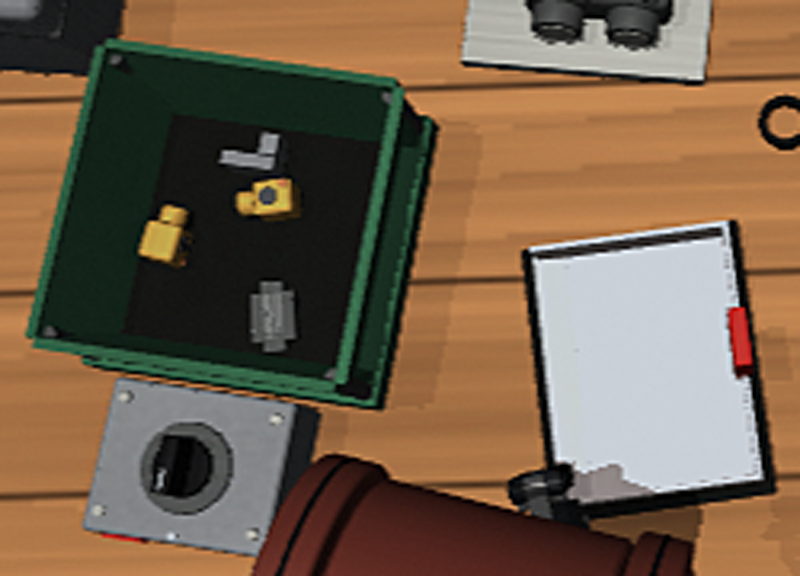

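View pics/top10.png

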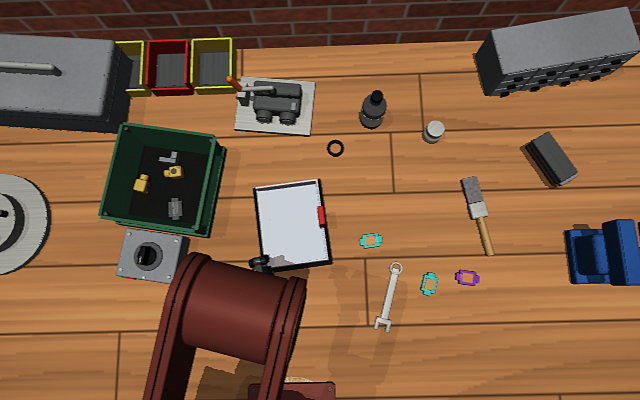

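View pics/scene10.png

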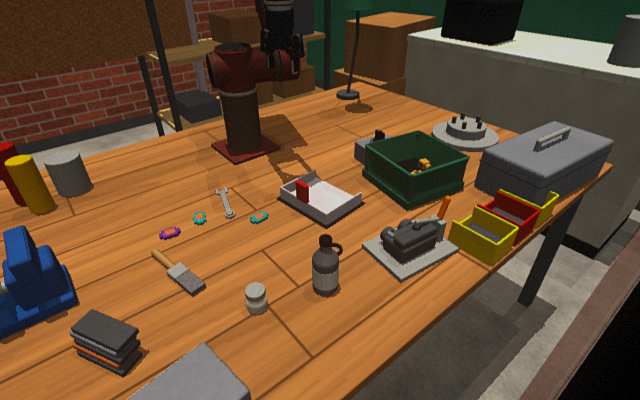

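The dial pointer is back where it started (on), the four parts are in the hopper and the empty pan is flat on its mat. The bench objects look unmoved and the arm is clear, so I'll hand in.

```bash
python3 -c "
from workcell import *
close_job()"
```

```text
the job is handed in; nothing more can be done
```

The job is done and handed in at about 74 s. I turned the dial clockwise to off, loaded the four parts present (two brass fittings, the grey bracket and one steel plate), and tipped them into the hopper in one go. I then set the pan back on its mat and turned the dial counter-clockwise to on. The pan went down before the dial was turned, because the gripper had to be free.

Last checks:
- **Hopper:** the final pictures show all four parts in it. The wrist read about 4 N after tipping, which fits the empty pan.
- **Pan:** the grip came back to within 1 mm of its start position, at the start yaw.
- **Dial:** its pointer is back at the start position.
- **Bench:** the look-alikes and other things appear where they were, by eye.

Three readings were off, none of which affected the result:
- The dial sat about 4 mm from where I first measured it, which pushed the wrist with about 16 N on the first pinch.
- The pan moved about 2 mm during loading, probably nudged as I lowered the last fitting, and was put back in place.
- The scene camera put the mat about 5 mm from the top-view position. I used the top view, which matched the pan's start pose.

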